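Close up a row of box files and lock the rod with its cam lever

TASK

Push the file rack's sliding rod by its upright post until its plate has closed the row of two box files up against the end wall with no gaps left, and press the row together for a moment with a firm push of 12 to 30 N, no more, or the files are crushed. Then, with the row still closed, flip the cam lever over centre and fully home to clamp the rod, without forcing it, and leave both files standing and everything else on the desk alone.

Things in the scene. Friction and masses are not known exactly. Their poses are not given: they have to be found in the camera images.
- post (a point): Steel upright post, 16 mm thick, on the tail of the level aluminium rod (20 mm round, centre 40 mm above the desk). Point: on its axis 70 mm above the desk; post bare from 50 to 92 mm above the desk, free all round. Rack axes: y along the rod from post to plate, files, end wall; x to the lever's side, away from the robot; z up. Push it to +y: 2.5 N of drag with the lever open, about 80 to 130 mm to go.
- plate_face (a point): Middle of the pressing face of the aluminium plate (120 mm wide, 8 mm thick, 15 to 100 mm above the desk) fixed to the rod's front end; the point is 40 mm above the desk and 295 mm ahead (+y) of the post. Rack axes, as the post.
- wall_face (a point): Point on the inner face of the rack's wooden end wall (160 mm wide), 62 mm above the desk. The wall does not yield; its place along the rack varies. Rack axes, as the post.
- file_a_center (a point): Centre of the taller box file next to the end wall: stiff cardboard, 150 mm deep (x), 160 mm tall, 30 to 50 mm thick (y; not measured), standing loose and not quite square on the 12 mm thick rack base, with gaps to its neighbours. The row is closed when the push suddenly becomes stiff; hold 12 to 30 N on the post for half a second.
- file_b_center (a point): Centre of the lower grey box file between the first one and the plate: 150 mm deep (x), 145 mm tall, 30 to 50 mm thick (y; not measured), loose likewise. Each file takes about 1 to 6 N to slide along. They are crushed if the plate presses with more than 35 N.
- lever (a joint): Angle of the cam lever: 0 open (pointing to the rack's +x and 19 degrees to +y), 1.9 rad fully home at its stop (pointing to -y, beside and parallel to the rod). Starts at 0 to 0.3; turns about a vertical axis, clockwise from above as it closes. Presses from about 0.45, hardest at 0.7 to 1.3 (7 to 10 N across the handle 65 mm from the pivot), over centre at 1.6, then snaps home. Never push it over 35 N.
- lever_pivot (a point): The lever's pivot, half-way up the lever, 60 mm above the desk, 35 mm to +x of the rod's axis; x points along the handle to its tip, z up. The handle is an aluminium bar 12 mm wide, 14 mm high (53 to 67 mm above the desk), free from 30 to 100 mm from the pivot, with only the 12 mm thick base or the desk below. The clamp block beside the pivot is 44 mm square, its top 68 mm above the desk.
- lever_tip (a point): Middle of the rounded end (16 mm) of the handle, 94 mm from the pivot, 60 mm above the desk. Axes as the pivot.
Mind the look-alikes: they are no part of the job. What is shaped like the part that bears file_a_center but blue is not meant.

How it is judged (in metres and radians):
On the way:
1. the row of files is closed up against the end wall (gaps under 2.5 mm in all) and pressed together with more than 8 N while the lever is still open (y of plate_face in the frame of wall_face between -0.0825 and -0.075 m and angle between each of file_a_center, file_b_center's own z axis and vertical below 0.06 rad and value of joint lever below 0.9 rad and contact force between rod and file_b above 8 N), for 0.2 s.
At the end, for the whole second after the job is handed in: The lever is fully home (over 1.8 of 1.9 rad) and at rest, both files stand upright and still between plate and end wall, and the gaps left in the row add up to less than 2.5 mm (y of plate_face in the frame of wall_face between -0.0825 and -0.075 m and angle between each of file_a_center, file_b_center's own z axis and vertical below 0.06 rad and value of joint lever above 1.8 rad and linear speed of each of file_a, file_b below 0.01 m/s and velocity of joint lever below 0.05 rad/s); the robot touches nothing.
It fails at once if the files are pressed by the plate with more than 35 N (contact force between rod and file_b above 35 N).
It fails at once if the lever is forced with more than 35 N (contact force between any of the arm, the fingers and lever above 35 N).
It fails at once if a file is tipped (angle between any of file_a_center, file_b_center's own z axis and vertical above 0.3 rad).
It fails at once if another thing on the desk is moved by more than 30 mm (distance of any of stapler, tape_roll, marker, pen_cup, mug, punch, spray from where it was at the start of the episode above 0.03 m).
It also fails if it takes over 70 s, if anything falls off the work surface, if the arm or the gripper's body presses on something with over 40 N, if the wrist force passes 120 N, or if a joint passes its speed limit or range.

ROBOT

A 6-joint arm with a two-finger parallel gripper is mounted at the origin on the work surface. World frame = base frame: x ahead of the robot, y to its left, z up, the work surface at z = 0. Lengths are in m, angles in degrees, forces in N, time in s.
With the tool pointing down it reaches from about 0.3 to 0.75 m from the base axis. Payload 8.5 kg.
Tool frame: the origin (TCP) lies midway between the tips of the shut fingers; the grasp point (between the pads) lies 19 mm behind it; z points along the fingers, y is the line along which they close (so a half turn about z gives the same grasp; the last joint's range is limited). The gripper opens to 85 mm and grips with 20 to 120 N. Pads are 22 mm wide; open, the fingers measure 114 mm over their backs; the gripper's body (76 mm by 85 mm) begins 54 mm behind the grasp point. The pads swing forward as they close: fully open they stand 13 mm farther back than shut.
Start: joints at [55.903, 21.807, 74.336, -0, 83.858, -12.336], TCP at [0.204, 0.511, 0.198] pointing down, gripper open.
Joint ranges: [-178.18, 178.18], [-50.72, 133.34], [12.68, 142.11], [-81.47, 261.47], [9.98, 163.14], [-165.26, 165.26]. Speed limits (degrees/s): [136.94, 136.94, 180, 180, 180, 180].

INTERFACE

Orientations are given as a 3x3 rotation matrix whose columns are the frame's x, y, z axes.
In Python, from workcell import env gives the robot as it stands.
- The arm moves only by the tool drive_tool, never from a script. Its argument "increments" is a list of rows, each a list of 5 numbers: the gripper command: -1 is shut, 1 is fully open, values between are in proportion, then the shift along the tool's x, y, z in units of 50 mm (1.0 is 50 mm), then the turn about the tool's z in units of 8 degrees (1.0 is 8 degrees). A call has exactly 8 rows; each row is the pose to reach, as a shift and turn from the pose commanded when the call began, along the tool's axes at that moment; what a row does not reach only later rows make up. A row lasts 1/8 s, in which the tool goes at most 62.5 mm and 10.7 degrees, less where a joint would pass 70% of its speed; a pose out of reach is approached as far as the arm can. A call with a gripper value outside its range is refused whole. The fingers move at their own pace and stop on an object; the grip force is fixed at half the most. Time passes only in rows, so rows that repeat a pose let the fingers close, or fill a call up. It gives the time, the measured TCP pose, the force, the opening and the grip force at its end, in the units of the state.
- env.observe(): the state, without advancing time (a new reading comes with each control period).
- env.grab_frame(name): name is "scene" or "side" or "wrist"; returns a dict with "color" (384x512x3 uint8, blue, green, red), "depth" (384x512 float32, m along the optical axis (not along the pixel's ray), 0 where there is no reading), "intrinsics" (3x3 intrinsics, pixels), "cam_to_world" (4x4, takes a point from camera to world coordinates). Camera axes: x right, y up, looking along -z (the intrinsics and any distortion apply to the point x, -y, -z); pixel columns grow to the right and rows downward; lengths in m; the calibration is good to about 2 mm. A picture is of the moment at which its call begins.
- env.close_job(): hands the job in; it is judged then, once.
The state is a dict: "t": time; "joint_positions": joint angles; "dq": joint speeds; "effort": joint torques, N m; "eef_pos": TCP position; "tcp_rot": TCP orientation; "contact_force": force on the tool from outside, world axes, zero at the start; "ft_torque": the same for the moment, N m; "width": opening from 0.0 (shut) to 1.0 (fully open); "grasp_force": force on a finger pad.
Only numpy, scipy, OpenCV 4.12 (cv2) and the standard library are available. Lean on these libraries where they do the work, as an engineer would, in place of code of your own. Each camera call takes 0.05 s, during which the arm holds its last target. There are 200 camera calls.

## Working session

There is one attempt and no reset: what is moved stays moved. The work goes in short steps, Python scripts to look and compute and a tool call to move; the robot and the scene stay as the last step left them, time stands still between calls to the robot, and variables do not carry over. Pictures are saved under pics/ and viewed, at most 10 in all, crops included, and the job is handed in when it is done.

Besides the shell and the picture viewer there is one more tool, called after "Emit:" by a JSON object that holds its "method" and its "body", one argument or row to a line. drive_tool: Moves the arm, as the interface text tells. Its arguments: {"type":"object","properties":{"increments":{"type":"array"}},"required":["increments"]}

```bash
mkdir -p pics; cat > h.py <<'E'
import numpy as np, cv2
from workcell import env
def save():
    for n in ("scene","side"):
        f=env.grab_frame(n); np.savez(""+n,**f); cv2.imwrite(f"pics/{n}0.png",f["color"])
def load(n): return dict(np.load(f"{n}.npz"))
def cloud(f):
    K=f["intrinsics"];d=f["depth"];v,u=np.mgrid[:384,:512]
    x=(u-K[0,2])/K[0,0]*d;y=(v-K[1,2])/K[1,1]*d
    P=np.stack([x,-y,-d],-1);T=f["cam_to_world"]
    W=P@T[:3,:3].T+T[:3,3];W[d==0]=np.nan;return W
def ray(f,u,v,z):
    K=f["intrinsics"];T=f["cam_to_world"]
    r=T[:3,:3]@np.array([(u-K[0,2])/K[0,0],-(v-K[1,2])/K[1,1],-1]);o=T[:3,3]
    return o+r*(z-o[2])/r[2]
E
python3 - <<'E'
from h import *
save()
for n in("scene","side"):
    f=load(n);print(f["cam_to_world"].round(3).tolist(),f["intrinsics"].tolist())
s=env.observe();print(s["eef_pos"],s["tcp_rot"])
E
```

```text
[[0.38, -0.683, 0.624, 1.092], [0.925, 0.283, -0.253, -0.113], [-0.004, 0.673, 0.74, 0.82], [0.0, 0.0, 0.0, 1.0]] [[368.32720092918635, 0.0, 261.8014974712614], [0.0, 368.32720092918635, 186.16511083686012], [0.0, 0.0, 1.0]]
[[0.743, 0.363, -0.562, -0.105], [-0.669, 0.378, -0.64, -0.519], [-0.019, 0.852, 0.524, 0.626], [0.0, 0.0, 0.0, 1.0]] [[412.41547580765393, 0.0, 251.735000901791], [0.0, 412.41547580765393, 187.29670282155683], [0.0, 0.0, 1.0]]
[0.20375267 0.5105384  0.19717616] [[-9.28723665e-01  3.70771987e-01 -6.97853700e-04]
 [ 3.70772562e-01  9.28723067e-01 -1.08306955e-03]
 [ 2.46540981e-04 -1.26461732e-03 -9.99999170e-01]]
```

View pics/scene0.png

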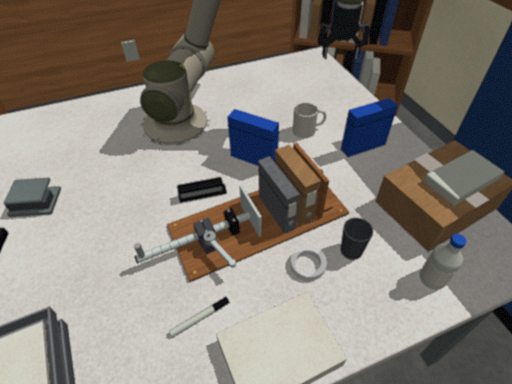

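View pics/side0.png

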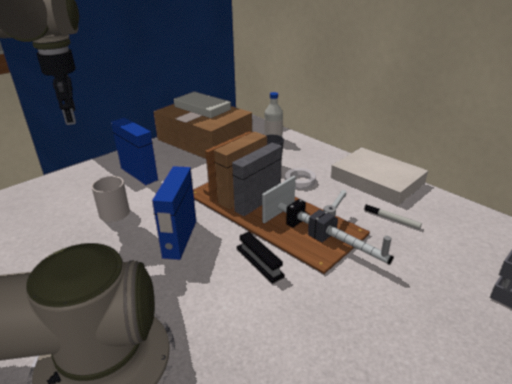

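Scene view: post at about (139,250), plate (250,212), grey file (278,190), brown file (300,183), and lever from (208,235) to (233,264). The blue box files at (253,137) and (368,127) are look-alikes. The brown one fits file_a because it stands in the rack, next to the wooden wall. I'll confirm that in an enlarged crop.

```bash
python3 - <<'E'
from h import *
f=load("scene");g=load("side")
a=cv2.resize(f["color"][135:285,120:360],None,fx=3.3,fy=3.3,interpolation=cv2.INTER_CUBIC)[:, :800]
cv2.imwrite("pics/c1.png",a)
b=cv2.resize(g["color"][130:280,190:410],None,fx=3.6,fy=3.6,interpolation=cv2.INTER_CUBIC)[:, :800]
cv2.imwrite("pics/c2.png",b)
W=cloud(f);V=cloud(g)
for n,C,pts in(("scene",W,[(139,247),(139,254),(160,250),(180,243),(207,236),(222,253),(233,263),(250,212),(278,190),(300,180),(314,170)]),("side",V,[(387,238),(370,245),(345,232),(325,222),(338,200),(280,198),(258,180),(238,160)])):
    for p in pts: print(n,p,C[p[1],p[0]].round(3))
print(ray(f,139,245,.092),ray(g,387,238,.092))
print(ray(f,233,263,.067))
E
```

```text
scene (139, 247) [ 0.545 -0.2    0.091]
scene (139, 254) [ 0.548 -0.206  0.069]
scene (160, 250) [ 0.54  -0.159  0.047]
scene (180, 243) [ 0.54  -0.109  0.049]
scene (207, 236) [ 0.563 -0.043  0.073]
scene (222, 253) [ 0.62  -0.024  0.069]
scene (233, 263) [ 0.656 -0.009  0.069]
scene (250, 212) [0.53  0.082 0.068]
scene (278, 190) [0.553 0.149 0.149]
scene (300, 180) [0.564 0.201 0.174]
scene (314, 170) [0.536 0.255 0.161]
side (387, 238) [ 0.537 -0.204  0.092]
side (370, 245) [ 0.539 -0.168  0.05 ]
side (345, 232) [ 0.581 -0.075  0.011]
side (325, 222) [ 0.514 -0.063  0.068]
side (338, 200) [ 0.609 -0.026  0.067]
side (280, 198) [0.519 0.084 0.061]
side (258, 180) [0.502 0.147 0.094]
side (238, 160) [0.459 0.17  0.158]
[ 0.5400138  -0.19929966  0.092     ] [ 0.53639535 -0.20430067  0.092     ]
[ 0.65460219 -0.00864643  0.067     ]
```

View pics/c1.png

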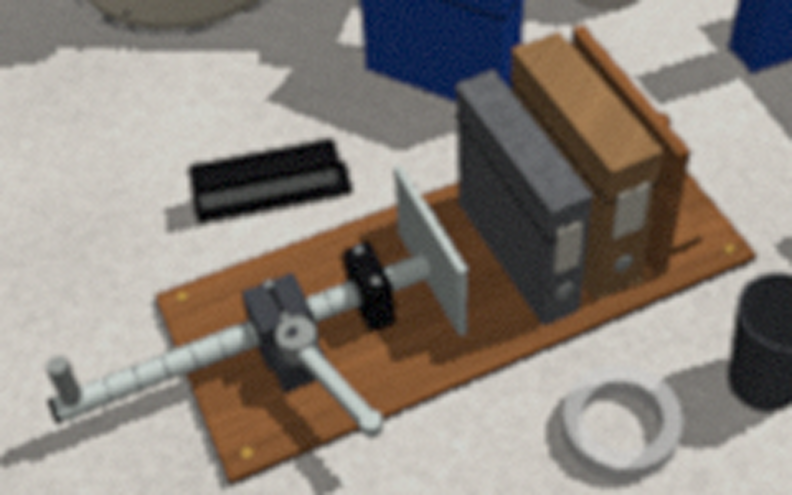

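View pics/c2.png

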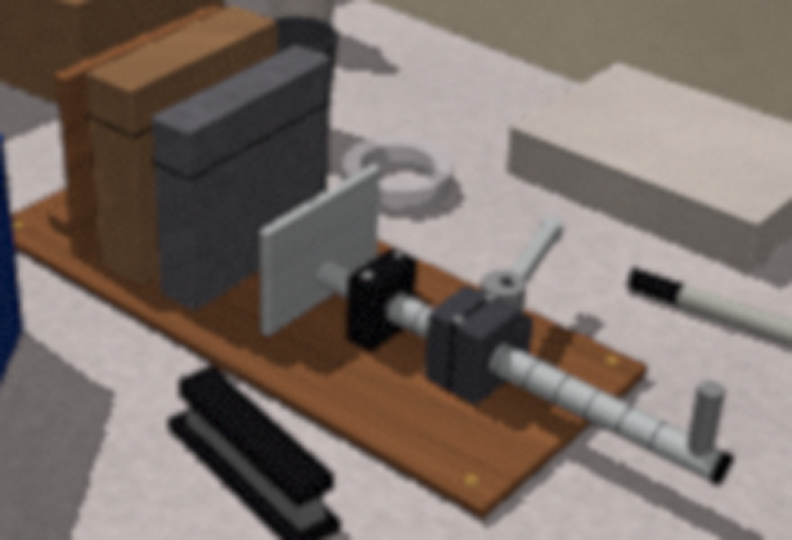

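The crops confirm it: the brown file stands in the rack beside the wooden wall, with the grey file and then the plate before it. Next I'll get the rack axis, pivot and gaps.

```bash
python3 - <<'E'
from h import *
f=load("scene");g=load("side")
c=lambda x,y:(120+x/3.3,135+y/3.3)
d=lambda x,y:(190+x/3.6,130+y/3.6)
R=lambda n,p,z:print(n,ray(f,*c(*p),z)[:2].round(4))
S=lambda n,p,z:print(n,'side',ray(g,*d(*p),z)[:2].round(4))
for p in((158,298),(230,480),(752,258)):R('base',p,.012)
for p in((484,513),(645,368),(12,222)):S('base',p,.012)
R('post top',(61,364),.092);S('post top',(710,388),.092)
R('pivot',(294,333),.073);S('pivot',(502,281),.073)
R('tip',(372,424),.067);S('tip',(553,230),.067)
V=np.vstack([cloud(f).reshape(-1,3),cloud(g).reshape(-1,3)])
# rod top points
m=(abs(V[:,2]-.046)<.006)&(V[:,1]>-.19)&(V[:,1]<-.085)&(abs(V[:,0]-.54)<.03)
P=V[m];print(len(P));l=cv2.fitLine(P[:,:2].astype(np.float32),cv2.DIST_HUBER,0,.01,.01).ravel();print(l, np.degrees(np.arctan2(-l[0],l[1])))
ax=np.array([l[0],l[1]])*np.sign(l[1]);x=np.array([ax[1],-ax[0]]);o=np.array([.538,-.203])
r=(V[:,:2]-o)@np.c_[x,ax]
m=(V[:,2]>.13)&(abs(r[:,0])<.08)&(r[:,1]>.3)&(r[:,1]<.52)
h,e=np.histogram(r[m,1],np.arange(.3,.52,.005))
for a,b in zip(e,h):
    k=m&(r[:,1]>=a)&(r[:,1]<a+.005)
    if b: print(round(a,3),b,np.nanmax(V[k,2]).round(3),np.ptp(r[k,0]).round(3))
m=(V[:,2]>.05)&(V[:,2]<.1)&(abs(abs(r[:,0])-.04)<.015)&(r[:,1]>.25)&(r[:,1]<.33);print('plate',np.percentile(r[m,1],[5,50,95]))
E
```

```text
base [ 0.4457 -0.1256]
base [ 0.628  -0.1132]
base [0.596 0.346]
base side [ 0.4358 -0.1313]
base side [ 0.6208 -0.1159]
base side [0.4208 0.3278]
post top [ 0.5404 -0.2006]
post top side [ 0.5374 -0.2042]
pivot [ 0.5647 -0.0386]
pivot side [ 0.5593 -0.0389]
tip [ 0.6556 -0.0097]
tip side [ 0.6411 -0.0184]
643
[ 0.07368848 -0.9972813   0.53279704 -0.13884039] -175.77412
0.345 426 0.159 0.15
0.35 363 0.16 0.15
0.355 165 0.16 0.152
0.36 152 0.161 0.151
0.365 155 0.16 0.15
0.37 155 0.16 0.151
0.375 161 0.16 0.15
0.38 79 0.159 0.151
0.385 6 0.157 0.065
0.395 500 0.175 0.151
0.4 483 0.175 0.154
0.405 178 0.175 0.154
0.41 174 0.175 0.154
0.415 171 0.175 0.154
0.42 170 0.174 0.154
0.425 164 0.177 0.154
0.43 174 0.175 0.154
0.435 171 0.175 0.154
0.44 103 0.175 0.152
0.445 4 0.171 0.142
0.455 314 0.167 0.16
0.46 165 0.168 0.158
0.465 106 0.166 0.159
0.47 8 0.164 0.124
plate [0.28464974 0.28662456 0.28877619]
```

Emit:
{"method": "drive_tool", "body": {
  "increments": [
    [-1,-0.3,-0.3,-0.6,0],
    [-1,-1,-1,-1.2,0],
    [-1,-1.8,-1.75,-1.2,0],
    [-1,-2.7,-2.6,-1.2,0],
    [-1,-3.6,-3.5,-1.2,0],
    [-1,-4.5,-4.35,-1.2,0],
    [-1,-5.3,-5.1,-1.2,0],
    [-1,-6,-5.8,-1.2,0]
  ]
}}

```text
t: 1.1
eef_pos: [0.3754, 0.1284, 0.2576]
tcp_rot: [[-0.928, 0.371, -0.0], [0.371, 0.928, 0.0], [0.0, -0.0, -1.0]]
contact_force: [0.8, 1.0, 0.3]
width: -0.001
grasp_force: 0.0
```

Emit:
{"method": "drive_tool", "body": {
  "increments": [
    [-1,-0.6,-0.6,0,1],
    [-1,-1.5,-1.45,0,2],
    [-1,-2.4,-2.3,0,3],
    [-1,-3.3,-3.2,0,4],
    [-1,-4.2,-4.1,0,5],
    [-1,-5.1,-5.0,0,6],
    [-1,-5.9,-5.8,0,7],
    [-1,-5.9,-5.8,0,8]
  ]
}}

```text
t: 2.1
eef_pos: [0.5418, -0.252, 0.2554]
tcp_rot: [[-0.066, 0.998, -0.002], [0.998, 0.066, 0.001], [0.002, -0.002, -1.0]]
contact_force: [-1.0, 0.7, -0.7]
width: -0.002
grasp_force: 0.0
```

Emit:
{"method": "drive_tool", "body": {
  "increments": [
    [-1,0,0,0.7,0],
    [-1,0,0,1.6,0],
    [-1,0,0,2.4,0],
    [-1,0,0,3.1,0],
    [-1,0,0,3.6,0],
    [-1,0,0,3.9,0],
    [-1,0,0,3.9,0],
    [-1,0,0,3.9,0]
  ]
}}

```text
t: 3.1
eef_pos: [0.542, -0.2488, 0.0637]
tcp_rot: [[-0.074, 0.997, 0.001], [0.997, 0.074, -0.001], [-0.001, 0.001, -1.0]]
contact_force: [1.1, 0.5, -0.0]
width: -0.001
grasp_force: 0.0
```

Emit:
{"method": "drive_tool", "body": {
  "increments": [
    [-1,0.1,0,0,0],
    [-1,0.2,0,0,0],
    [-1,0.3,0,0,0],
    [-1,0.4,0,0,0],
    [-1,0.5,0,0,0],
    [-1,0.6,0,0,0],
    [-1,0.7,0,0,0],
    [-1,0.8,0,0,0]
  ]
}}

```text
t: 4.1
eef_pos: [0.5385, -0.2083, 0.0627]
tcp_rot: [[-0.074, 0.997, 0.0], [0.997, 0.074, -0.0], [-0.0, 0.0, -1.0]]
contact_force: [0.7, -0.3, -0.0]
width: 0.002
grasp_force: 0.0
```

```bash
python3 - <<'E'
from h import *
g=env.grab_frame("side");f=env.grab_frame("scene");print(env.observe()["contact_force"])
a=cv2.resize(f["color"][180:280,110:250],None,fx=2.85,fy=4*.7125)
b=cv2.resize(g["color"][150:250,290:430],None,fx=2.85,fy=2.85)
cv2.imwrite("pics/p1.png",np.hstack([a,b]))
E
```

```text
[ 0.29674642 -0.20003662  0.08326853]
```

View pics/p1.png

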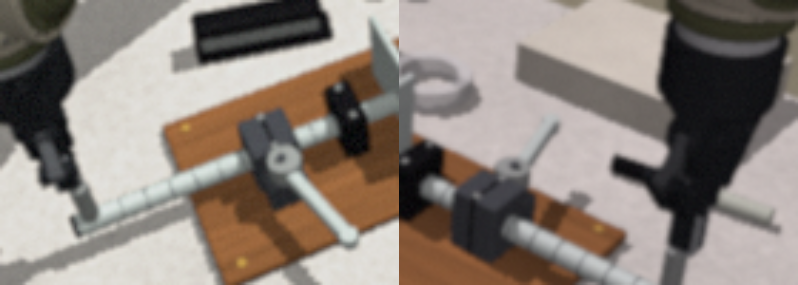

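Post at (139,245), not moved. The fingertips look just short of it at (133,245), so I'll check with depth.

```bash
python3 - <<'E'
from h import *
g=env.grab_frame("side");f=env.grab_frame("scene")
for n,fr in(("scene",f),("side",g)):
    W=cloud(fr).reshape(-1,3)
    m=(abs(W[:,0]-.54)<.04)&(W[:,1]<-.15)&(W[:,1]>-.27)&(W[:,2]>.056)
    P=W[m]
    for z in np.arange(.055,.13,.01):
        k=(P[:,2]>=z)&(P[:,2]<z+.01)
        if k.sum():print(n,round(z,3),k.sum(),P[k].min(0).round(3),P[k].max(0).round(3))
E
```

```text
scene 0.055 14 [ 0.54  -0.211  0.057] [ 0.546 -0.198  0.064]
scene 0.065 17 [ 0.539 -0.212  0.066] [ 0.547 -0.197  0.074]
scene 0.075 21 [ 0.539 -0.212  0.075] [ 0.547 -0.197  0.085]
scene 0.085 24 [ 0.536 -0.212  0.087] [ 0.547 -0.197  0.093]
scene 0.095 7 [ 0.542 -0.22   0.098] [ 0.55  -0.199  0.104]
scene 0.105 26 [ 0.537 -0.22   0.106] [ 0.552 -0.199  0.115]
scene 0.115 10 [ 0.55  -0.215  0.115] [ 0.552 -0.203  0.121]
side 0.055 30 [ 0.529 -0.212  0.056] [ 0.54  -0.197  0.065]
side 0.065 31 [ 0.529 -0.211  0.066] [ 0.542 -0.198  0.075]
side 0.075 30 [ 0.53  -0.211  0.076] [ 0.543 -0.196  0.084]
side 0.085 30 [ 0.53  -0.212  0.086] [ 0.537 -0.197  0.094]
side 0.095 24 [ 0.524 -0.22   0.096] [ 0.544 -0.2    0.105]
side 0.105 52 [ 0.522 -0.22   0.105] [ 0.544 -0.198  0.115]
side 0.115 54 [ 0.521 -0.22   0.115] [ 0.545 -0.198  0.125]
side 0.125 38 [ 0.522 -0.22   0.125] [ 0.551 -0.199  0.135]
```

The fingertips really end about 0.096 m up, roughly 33 mm above the reported TCP, so they went over the post. I'll back off, go lower and check again.

Emit:
{"method": "drive_tool", "body": {
  "increments": [
    [-1,-0.3,0,0,0],
    [-1,-0.7,0,0,0],
    [-1,-0.8,0,0,0],
    [-1,-0.8,0,0,0],
    [-1,-0.8,0,0.2,0],
    [-1,-0.8,0,0.4,0],
    [-1,-0.8,0,0.6,0],
    [-1,-0.8,0,0.6,0]
  ]
}}

```text
t: 5.3
eef_pos: [0.5411, -0.248, 0.0316]
tcp_rot: [[-0.074, 0.997, -0.002], [0.997, 0.074, 0.001], [0.001, -0.002, -1.0]]
contact_force: [0.1, 0.8, -0.5]
width: -0.002
grasp_force: 0.0
```

```bash
cat > tip.py <<'E'
from h import *
import sys
s=env.observe();e=s["eef_pos"];print(e,s["contact_force"],s["width"])
for n in("scene","side"):
    W=cloud(env.grab_frame(n)).reshape(-1,3)
    P=W[(abs(W[:,0]-e[0])<.03)&(abs(W[:,1]-e[1])<.02)&(W[:,2]>.015)]
    for z in np.arange(.015,.13,.01):
        k=(P[:,2]>=z)&(P[:,2]<z+.01)
        if k.sum():print(n,round(z,3),k.sum(),P[k].min(0).round(3),P[k].max(0).round(3))
E
python3 tip.py
```

```text
[ 0.54105722 -0.24797771  0.03162812] [ 0.06332693  0.79985764 -0.46178177] -0.0019077663116162029
scene 0.065 8 [ 0.54  -0.26   0.065] [ 0.551 -0.239  0.074]
scene 0.075 24 [ 0.536 -0.258  0.075] [ 0.556 -0.239  0.084]
scene 0.085 7 [ 0.538 -0.255  0.085] [ 0.556 -0.238  0.094]
scene 0.105 9 [ 0.544 -0.263  0.107] [ 0.554 -0.236  0.114]
scene 0.115 20 [ 0.547 -0.26   0.115] [ 0.571 -0.234  0.125]
scene 0.125 22 [ 0.551 -0.265  0.127] [ 0.569 -0.233  0.135]
side 0.065 25 [ 0.527 -0.26   0.066] [ 0.544 -0.238  0.075]
side 0.075 53 [ 0.526 -0.26   0.075] [ 0.548 -0.239  0.085]
side 0.085 53 [ 0.525 -0.26   0.085] [ 0.546 -0.238  0.095]
side 0.095 29 [ 0.525 -0.26   0.095] [ 0.547 -0.243  0.105]
side 0.105 28 [ 0.511 -0.263  0.106] [ 0.564 -0.245  0.115]
side 0.115 42 [ 0.511 -0.264  0.115] [ 0.57  -0.253  0.125]
side 0.125 35 [ 0.513 -0.266  0.125] [ 0.556 -0.247  0.135]
```

Emit:
{"method": "drive_tool", "body": {
  "increments": [
    [-1,0.1,0,0.1,0],
    [-1,0.2,0,0.1,0],
    [-1,0.3,0,0.1,0],
    [-1,0.4,0,0.1,0],
    [-1,0.5,0,0.1,0],
    [-1,0.6,0,0.1,0],
    [-1,0.7,0,0.1,0],
    [-1,0.8,0,0.1,0]
  ]
}}

```text
t: 6.4
eef_pos: [0.5386, -0.2085, 0.0278]
tcp_rot: [[-0.074, 0.997, 0.0], [0.997, 0.074, -0.0], [-0.0, 0.0, -1.0]]
contact_force: [0.2, -2.3, 0.2]
width: 0.0
grasp_force: 1.3
```

Emit:
{"method": "drive_tool", "body": {
  "increments": [
    [-1,0.1,0,0,0],
    [-1,0.2,0,0,0],
    [-1,0.3,0,0,0],
    [-1,0.4,0,0,0],
    [-1,0.5,0,0,0],
    [-1,0.6,0,0,0],
    [-1,0.7,0,0,0],
    [-1,0.8,0,0,0]
  ]
}}

```text
t: 7.4
eef_pos: [0.5357, -0.1684, 0.0278]
tcp_rot: [[-0.074, 0.997, 0.0], [0.997, 0.074, -0.0], [-0.0, 0.0, -1.0]]
contact_force: [1.2, -2.3, 1.5]
width: -0.002
grasp_force: 1.5
```

Emit:
{"method": "drive_tool", "body": {
  "increments": [
    [-1,0.04,0,0,0],
    [-1,0.08,0,0,0],
    [-1,0.12,0,0,0],
    [-1,0.16,0,0,0],
    [-1,0.2,0,0,0],
    [-1,0.24,0,0,0],
    [-1,0.28,0,0,0],
    [-1,0.3,0,0,0]
  ]
}}

```text
t: 8.4
eef_pos: [0.5345, -0.1536, 0.0278]
tcp_rot: [[-0.074, 0.997, 0.0], [0.997, 0.074, -0.0], [-0.0, 0.0, -1.0]]
contact_force: [2.9, -5.1, 1.6]
width: 0.001
grasp_force: 2.4
```

```bash
python3 - <<'E'
from h import *
f=env.grab_frame("scene");g=env.grab_frame("side");print(env.observe()["contact_force"])
V=np.vstack([cloud(f).reshape(-1,3),cloud(g).reshape(-1,3)])
ax=np.array([-.0737,.9973]);x=np.array([.9973,.0737]);o=np.array([.538,-.203])
r=(V[:,:2]-o)@np.c_[x,ax]
m=(V[:,2]>.13)&(abs(r[:,0])<.08)&(r[:,1]>.3)&(r[:,1]<.52)
h,e=np.histogram(r[m,1],np.arange(.3,.52,.004));print([(round(a,3),b) for a,b in zip(e,h)if b])
m=(V[:,2]>.05)&(V[:,2]<.095)&(abs(abs(r[:,0])-.04)<.015)&(r[:,1]>.26)&(r[:,1]<.38)
h,e=np.histogram(r[m,1],np.arange(.26,.38,.004));print([(round(a,3),b) for a,b in zip(e,h)if b])
E
```

```text
[ 1.68669951 -4.23616824  1.33056113]
[(np.float64(0.356), np.int64(1)), (np.float64(0.36), np.int64(470)), (np.float64(0.364), np.int64(307)), (np.float64(0.368), np.int64(130)), (np.float64(0.372), np.int64(115)), (np.float64(0.376), np.int64(120)), (np.float64(0.38), np.int64(128)), (np.float64(0.384), np.int64(116)), (np.float64(0.388), np.int64(119)), (np.float64(0.392), np.int64(110)), (np.float64(0.396), np.int64(292)), (np.float64(0.4), np.int64(350)), (np.float64(0.404), np.int64(143)), (np.float64(0.408), np.int64(124)), (np.float64(0.412), np.int64(140)), (np.float64(0.416), np.int64(144)), (np.float64(0.42), np.int64(135)), (np.float64(0.424), np.int64(128)), (np.float64(0.428), np.int64(144)), (np.float64(0.432), np.int64(130)), (np.float64(0.436), np.int64(139)), (np.float64(0.44), np.int64(96)), (np.float64(0.444), np.int64(13)), (np.float64(0.448), np.int64(1)), (np.float64(0.452), np.int64(14)), (np.float64(0.456), np.int64(293)), (np.float64(0.46), np.int64(151)), (np.float64(0.464), np.int64(107)), (np.float64(0.468), np.int64(31))]
[(np.float64(0.352), np.int64(270)), (np.float64(0.356), np.int64(76))]
```

Emit:
{"method": "drive_tool", "body": {
  "increments": [
    [-1,0.03,0,0,0],
    [-1,0.06,0,0,0],
    [-1,0.09,0,0,0],
    [-1,0.12,0,0,0],
    [-1,0.14,0,0,0],
    [-1,0.16,0,0,0],
    [-1,0.18,0,0,0],
    [-1,0.2,0,0,0]
  ]
}}

```text
t: 9.5
eef_pos: [0.5339, -0.1442, 0.0278]
tcp_rot: [[-0.074, 0.997, 0.0], [0.997, 0.074, -0.001], [-0.001, 0.0, -1.0]]
contact_force: [2.6, -6.5, 1.5]
width: -0.002
grasp_force: 3.2
```

Emit:
{"method": "drive_tool", "body": {
  "increments": [
    [-1,0.005,0,0,0],
    [-1,0.01,0,0,0],
    [-1,0.015,0,0,0],
    [-1,0.02,0,0,0],
    [-1,0.025,0,0,0],
    [-1,0.03,0,0,0],
    [-1,0.035,0,0,0],
    [-1,0.04,0,0,0]
  ]
}}

```text
t: 10.5
eef_pos: [0.5337, -0.1422, 0.0278]
tcp_rot: [[-0.074, 0.997, 0.0], [0.997, 0.074, -0.001], [-0.001, 0.0, -1.0]]
contact_force: [2.0, -6.1, 1.2]
width: 0.0
grasp_force: 3.2
```

Emit:
{"method": "drive_tool", "body": {
  "increments": [
    [-1,0.005,0,0,0],
    [-1,0.01,0,0,0],
    [-1,0.015,0,0,0],
    [-1,0.02,0,0,0],
    [-1,0.025,0,0,0],
    [-1,0.03,0,0,0],
    [-1,0.035,0,0,0],
    [-1,0.04,0,0,0]
  ]
}}

```text
t: 11.5
eef_pos: [0.5336, -0.1402, 0.0278]
tcp_rot: [[-0.074, 0.997, 0.0], [0.997, 0.074, -0.001], [-0.001, 0.0, -1.0]]
contact_force: [2.7, -6.6, 1.0]
width: 0.002
grasp_force: 3.2
```

Emit:
{"method": "drive_tool", "body": {
  "increments": [
    [-1,0.005,0,0,0],
    [-1,0.01,0,0,0],
    [-1,0.015,0,0,0],
    [-1,0.02,0,0,0],
    [-1,0.025,0,0,0],
    [-1,0.03,0,0,0],
    [-1,0.035,0,0,0],
    [-1,0.04,0,0,0]
  ]
}}

```text
t: 12.5
eef_pos: [0.5334, -0.1382, 0.0278]
tcp_rot: [[-0.074, 0.997, 0.0], [0.997, 0.074, -0.001], [-0.001, 0.0, -1.0]]
contact_force: [2.5, -7.3, 1.8]
width: -0.002
grasp_force: 3.2
```

Emit:
{"method": "drive_tool", "body": {
  "increments": [
    [-1,0.005,0,0,0],
    [-1,0.01,0,0,0],
    [-1,0.015,0,0,0],
    [-1,0.02,0,0,0],
    [-1,0.025,0,0,0],
    [-1,0.03,0,0,0],
    [-1,0.035,0,0,0],
    [-1,0.04,0,0,0]
  ]
}}

```text
t: 13.5
eef_pos: [0.5335, -0.1382, 0.0279]
tcp_rot: [[-0.074, 0.997, 0.001], [0.997, 0.074, -0.004], [-0.004, 0.001, -1.0]]
contact_force: [1.4, -15.8, -1.6]
width: 0.001
grasp_force: 8.2
```

Emit:
{"method": "drive_tool", "body": {
  "increments": [
    [-1,0.005,0,0,0],
    [-1,0.01,0,0,0],
    [-1,0.01,0,0,0],
    [-1,0.01,0,0,0],
    [-1,0.01,0,0,0],
    [-1,0.01,0,0,0],
    [-1,0.01,0,0,0],
    [-1,0.01,0,0,0]
  ]
}}

```text
t: 14.5
eef_pos: [0.5335, -0.1382, 0.0279]
tcp_rot: [[-0.074, 0.997, 0.001], [0.997, 0.074, -0.005], [-0.005, 0.001, -1.0]]
contact_force: [1.1, -17.7, -2.0]
width: 0.002
grasp_force: 9.0
```

```bash
python3 - <<'E'
from h import *
f=env.grab_frame("scene");g=env.grab_frame("side");print(env.observe()["contact_force"])
V=np.vstack([cloud(f).reshape(-1,3),cloud(g).reshape(-1,3)])
ax=np.array([-.0737,.9973]);x=np.array([.9973,.0737]);o=np.array([.538,-.203])
r=(V[:,:2]-o)@np.c_[x,ax]
m=(V[:,2]>.13)&(abs(r[:,0])<.08)&(r[:,1]>.3)&(r[:,1]<.52)
h,e=np.histogram(r[m,1],np.arange(.3,.52,.004));print([(float(round(a,3)),int(b)) for a,b in zip(e,h)if b])
m=(V[:,2]>.05)&(V[:,2]<.095)&(abs(abs(r[:,0])-.04)<.015)&(r[:,1]>.26)&(r[:,1]<.38)
print(np.percentile(r[m,1],[5,50,95]))
# lever handle points
p=np.array([.562,-.039]);q=V[:,:2]-p;d=np.hypot(*q.T)
m=(V[:,2]>.05)&(V[:,2]<.075)&(d>.04)&(d<.105)&(q[:,0]>.02)
print(np.c_[d[m],np.degrees(np.arctan2(q[m,1],q[m,0])),V[m,2]][::8].round(3))
a=cv2.resize(f["color"][150:300,120:360],None,fx=3.3,fy=3.3,interpolation=cv2.INTER_CUBIC)
cv2.imwrite("pics/p2.png",a)
E
```

```text
[  0.34208554 -17.55824318  -0.76112342]
[(0.372, 8), (0.376, 557), (0.38, 231), (0.384, 116), (0.388, 119), (0.392, 124), (0.396, 109), (0.4, 129), (0.404, 110), (0.408, 186), (0.412, 407), (0.416, 163), (0.42, 138), (0.424, 141), (0.428, 123), (0.432, 143), (0.436, 125), (0.44, 131), (0.444, 130), (0.448, 138), (0.452, 117), (0.456, 63), (0.46, 72), (0.464, 76), (0.468, 16)]
[0.36837498 0.37022863 0.37277166]
[[ 0.042 18.617  0.069]
 [ 0.043 10.212  0.067]
 [ 0.05  12.538  0.07 ]
 [ 0.052 13.729  0.068]
 [ 0.054 14.975  0.065]
 [ 0.059 14.761  0.067]
 [ 0.063 15.1    0.067]
 [ 0.064 14.212  0.066]
 [ 0.067 12.887  0.066]
 [ 0.073 12.556  0.07 ]
 [ 0.075 13.3    0.068]
 [ 0.079 13.748  0.067]
 [ 0.081 14.401  0.065]
 [ 0.083 13.669  0.064]
 [ 0.082 13.643  0.059]
 [ 0.098 21.408  0.066]
 [ 0.098 21.36   0.061]
 [ 0.093 12.846  0.062]
 [ 0.095 13.732  0.058]
 [ 0.101 16.278  0.057]
 [ 0.093 18.519  0.067]
 [ 0.094 15.394  0.065]
 [ 0.076 19.99   0.067]
 [ 0.073 19.05   0.067]
 [ 0.069 17.896  0.067]
 [ 0.065 18.828  0.066]
 [ 0.058 16.825  0.067]
 [ 0.056 13.261  0.066]
 [ 0.055 12.468  0.064]
 [ 0.044 12.739  0.064]]
```

View pics/p2.png

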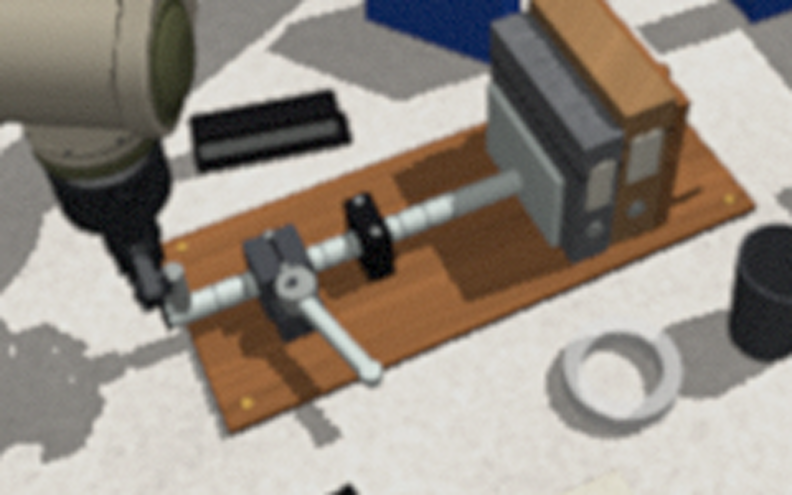

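The row is closed: plate against the grey file, grey against brown, and brown at the wall. The push held at 17.6 N and the lever is near 15° in world, about 0.14 rad. Now I'll back off, rise and cross to the +y side of the handle.

Emit:
{"method": "drive_tool", "body": {
  "increments": [
    [-1,-0.1,0,0,0],
    [-1,-0.3,0,0,0],
    [-1,-0.6,0,0,0],
    [-1,-0.7,0,-0.1,0],
    [-1,-0.7,0,-0.6,0],
    [-1,-0.7,0,-1.2,0],
    [-1,-0.7,0,-1.4,0],
    [-1,-0.7,0,-1.4,0]
  ]
}}

```text
t: 15.6
eef_pos: [0.5357, -0.1702, 0.0978]
tcp_rot: [[-0.074, 0.997, 0.0], [0.997, 0.074, -0.0], [-0.0, 0.0, -1.0]]
contact_force: [-0.5, 0.2, -0.4]
width: -0.003
grasp_force: 0.0
```

Emit:
{"method": "drive_tool", "body": {
  "increments": [
    [-1,0.4,0.3,0,0],
    [-1,1.1,0.7,0,0],
    [-1,1.8,1.1,0,0],
    [-1,2.5,1.5,0,0],
    [-1,3.1,1.75,0,0],
    [-1,3.55,1.85,0,0],
    [-1,3.55,1.85,0,0],
    [-1,3.55,1.85,0.2,0]
  ]
}}

```text
t: 16.6
eef_pos: [0.6148, 0.013, 0.0871]
tcp_rot: [[-0.074, 0.997, 0.0], [0.997, 0.074, -0.0], [-0.0, 0.0, -1.0]]
contact_force: [-0.2, 0.3, 0.8]
width: 0.004
grasp_force: 0.0
```

Emit:
{"method": "drive_tool", "body": {
  "increments": [
    [-1,0,0,0.2,0],
    [-1,0,0,0.5,0],
    [-1,0,0,0.8,0],
    [-1,0,0,1.1,0],
    [-1,0,0,1.35,0],
    [-1,0,0,1.5,0],
    [-1,0,0,1.5,0],
    [-1,0,0,1.5,0]
  ]
}}

```text
t: 17.6
eef_pos: [0.6151, 0.0136, 0.0132]
tcp_rot: [[-0.074, 0.997, 0.001], [0.997, 0.074, -0.0], [-0.0, 0.001, -1.0]]
contact_force: [0.5, -0.8, 0.2]
width: 0.006
grasp_force: 0.0
```

```bash
python3 tip.py; python3 - <<'E'
from h import *
s=env.observe();print(s["joint_positions"])
f=env.grab_frame("scene");cv2.imwrite("pics/p3.png",cv2.resize(f["color"][150:300,120:360],None,fx=3.3,fy=3.3,interpolation=cv2.INTER_CUBIC))
E
```

```text
[0.61512742 0.01364045 0.01317391] [ 0.45301425 -0.8316249   0.19713253] 0.005754014471530465
scene 0.015 3 [0.595 0.003 0.015] [0.612 0.006 0.015]
scene 0.045 5 [0.62  0.002 0.047] [0.626 0.006 0.054]
scene 0.055 13 [0.612 0.    0.055] [0.628 0.011 0.064]
scene 0.065 7 [0.607 0.001 0.066] [0.628 0.006 0.075]
scene 0.075 4 [0.61  0.    0.076] [0.621 0.004 0.083]
scene 0.085 9 [ 0.602 -0.002  0.087] [0.629 0.005 0.094]
scene 0.095 28 [0.622 0.001 0.096] [0.645 0.016 0.103]
scene 0.105 16 [ 0.6   -0.006  0.105] [0.645 0.015 0.115]
scene 0.115 16 [ 0.6   -0.006  0.116] [0.633 0.003 0.124]
scene 0.125 12 [ 0.609 -0.005  0.126] [0.641 0.005 0.135]
side 0.045 16 [0.601 0.001 0.046] [0.621 0.022 0.055]
side 0.055 34 [0.598 0.002 0.056] [0.622 0.02  0.065]
side 0.065 38 [ 0.597 -0.005  0.065] [0.644 0.019 0.075]
side 0.075 30 [0.598 0.002 0.075] [0.623 0.019 0.084]
side 0.085 25 [ 0.586 -0.001  0.087] [0.64  0.018 0.095]
side 0.095 57 [ 0.587 -0.002  0.095] [0.644 0.022 0.105]
side 0.105 29 [ 0.586 -0.005  0.105] [0.643 0.018 0.114]
side 0.115 47 [ 0.596 -0.006  0.115] [0.629 0.02  0.125]
side 0.125 55 [ 0.585 -0.006  0.126] [0.63  0.014 0.135]
[-9.73864966e+00  3.84115705e+01  7.76410089e+01  7.09248122e-04
  6.38888939e+01 -1.39810271e+01]
```

View pics/p3.png

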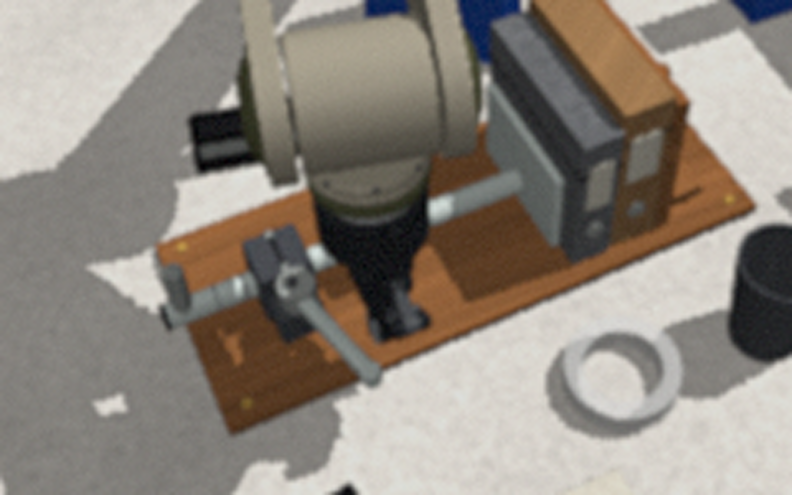

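The finger is at (400,320) in the crop on the handle's +y side, tip at 46 mm, row still closed. Now I'll plan the arc.

```bash
python3 - <<'E'
import numpy as np
p=np.array([.562,-.039]);X=np.array([.9973,.0737]);Y=np.array([-.0737,.9973]);c=np.array([.6151,.0137])
for t in [15,8,1,-6,-13,-20,-27,-34,-41,-48,-55,-62,-69,-76,-82,-86]:
    a=np.radians(t);u=np.array([np.cos(a),np.sin(a)]);n=np.array([u[1],-u[0]])
    h=.0145*abs(n@X)+.011*abs(n@Y)+.006
    q=p+.068*u-h*n
    print(t,q.round(4),(((q-c)@Y)/.05).round(2),(((q-c)@X)/.05).round(2))
E
```

```text
15 [ 0.6226 -0.0025] -0.34 0.13
8 [ 0.6268 -0.0118] -0.53 0.2
1 [ 0.6297 -0.02  ] -0.69 0.24
-6 [ 0.6317 -0.0268] -0.83 0.27
-13 [ 0.6329 -0.034 ] -0.98 0.29
-20 [ 0.6334 -0.0416] -1.13 0.28
-27 [ 0.633  -0.0494] -1.29 0.26
-34 [ 0.6316 -0.0574] -1.44 0.22
-41 [ 0.6291 -0.0655] -1.6 0.16
-48 [ 0.6255 -0.0733] -1.75 0.08
-55 [ 0.6207 -0.0809] -1.89 -0.03
-62 [ 0.6149 -0.0879] -2.03 -0.15
-69 [ 0.6079 -0.0942] -2.14 -0.3
-76 [ 0.5999 -0.0996] -2.24 -0.47
-82 [ 0.5925 -0.1034] -2.3 -0.62
-86 [ 0.5872 -0.1054] -2.33 -0.73
```

Emit:
{"method": "drive_tool", "body": {
  "increments": [
    [-1,-0.17,0.07,0,0],
    [-1,-0.34,0.13,0,0],
    [-1,-0.43,0.17,0,0],
    [-1,-0.53,0.2,0,0],
    [-1,-0.61,0.22,0,0],
    [-1,-0.69,0.24,0,0],
    [-1,-0.76,0.26,0,0],
    [-1,-0.83,0.27,0,0]
  ]
}}

```text
t: 18.75
eef_pos: [0.6314, -0.0268, 0.0127]
tcp_rot: [[-0.074, 0.997, -0.0], [0.997, 0.074, 0.0], [0.0, -0.0, -1.0]]
contact_force: [-0.7, 1.7, 0.7]
width: 0.004
grasp_force: 0.7
```

Emit:
{"method": "drive_tool", "body": {
  "increments": [
    [-1,-0.04,0.01,0,0],
    [-1,-0.08,0.01,0,0],
    [-1,-0.12,0.02,0,0],
    [-1,-0.15,0.02,0,0],
    [-1,-0.19,0.02,0,0],
    [-1,-0.23,0.01,0,0],
    [-1,-0.27,0.01,0,0],
    [-1,-0.3,0.01,0,0]
  ]
}}

```text
t: 19.75
eef_pos: [0.6328, -0.0412, 0.0127]
tcp_rot: [[-0.074, 0.997, -0.0], [0.997, 0.074, 0.001], [0.001, -0.0, -1.0]]
contact_force: [-2.2, 5.7, 1.1]
width: 0.003
grasp_force: 2.7
```

Contact is good at about 6 N. I'm following the arc from -20° to -48°, then to -76°.

Emit:
{"method": "drive_tool", "body": {
  "increments": [
    [-1,-0.08,-0.01,0,0],
    [-1,-0.16,-0.02,0,0],
    [-1,-0.24,-0.04,0,0],
    [-1,-0.31,-0.06,0,0],
    [-1,-0.39,-0.09,0,0],
    [-1,-0.47,-0.12,0,0],
    [-1,-0.55,-0.16,0,0],
    [-1,-0.62,-0.2,0,0]
  ]
}}

```text
t: 20.75
eef_pos: [0.6258, -0.0723, 0.0129]
tcp_rot: [[-0.074, 0.997, 0.001], [0.997, 0.074, 0.002], [0.001, 0.002, -1.0]]
contact_force: [2.3, 8.4, 0.7]
width: 0.004
grasp_force: 3.7
```

Emit:
{"method": "drive_tool", "body": {
  "increments": [
    [-1,-0.07,-0.05,0,0],
    [-1,-0.14,-0.11,0,0],
    [-1,-0.21,-0.17,0,0],
    [-1,-0.28,-0.23,0,0],
    [-1,-0.34,-0.3,0,0],
    [-1,-0.39,-0.38,0,0],
    [-1,-0.44,-0.46,0,0],
    [-1,-0.49,-0.55,0,0]
  ]
}}

```text
t: 21.75
eef_pos: [0.5992, -0.1003, 0.0127]
tcp_rot: [[-0.074, 0.997, -0.0], [0.997, 0.074, -0.0], [-0.0, -0.0, -1.0]]
contact_force: [-0.4, -0.8, 0.5]
width: -0.001
grasp_force: 0.0
```

Emit:
{"method": "drive_tool", "body": {
  "increments": [
    [-1,-0.02,-0.04,0,0],
    [-1,-0.04,-0.08,0,0],
    [-1,-0.06,-0.12,0,0],
    [-1,-0.07,-0.16,0,0],
    [-1,-0.08,-0.2,0,0],
    [-1,-0.09,-0.22,0,0],
    [-1,-0.09,-0.24,0,0],
    [-1,-0.09,-0.25,0,0]
  ]
}}

```text
t: 22.75
eef_pos: [0.5879, -0.1052, 0.0128]
tcp_rot: [[-0.074, 0.997, 0.001], [0.997, 0.074, -0.0], [-0.0, 0.001, -1.0]]
contact_force: [3.3, 0.8, -1.2]
width: -0.002
grasp_force: 1.4
```

The finger meets the lever at its stop with 3 N. Now I'll retreat sideways and up, then check.

Emit:
{"method": "drive_tool", "body": {
  "increments": [
    [-1,0,0.3,0,0],
    [-1,0,0.6,0,0],
    [-1,0,0.8,-0.2,0],
    [-1,0,0.8,-0.8,0],
    [-1,0,0.8,-1.6,0],
    [-1,0,0.8,-2.5,0],
    [-1,0,0.8,-3.3,0],
    [-1,0,0.8,-3.5,0]
  ]
}}

```text
t: 23.75
eef_pos: [0.6281, -0.1024, 0.1905]
tcp_rot: [[-0.074, 0.997, 0.004], [0.997, 0.074, -0.002], [-0.002, 0.004, -1.0]]
contact_force: [-0.2, -0.4, -0.4]
width: -0.003
grasp_force: 0.0
```

Emit:
{"method": "drive_tool", "body": {
  "increments": [
    [-1,-0.3,0,0,0],
    [-1,-0.9,0,0,0],
    [-1,-1.5,0,0,0],
    [-1,-2.1,0,0,0],
    [-1,-2.7,0,0,0],
    [-1,-3,0,0,0],
    [-1,-3,0,0,0],
    [-1,-3,0,0,0]
  ]
}}

```text
t: 24.75
eef_pos: [0.6384, -0.2509, 0.1874]
tcp_rot: [[-0.075, 0.997, -0.001], [0.997, 0.075, 0.001], [0.001, -0.001, -1.0]]
contact_force: [-0.0, 0.1, -0.1]
width: -0.001
grasp_force: 0.0
```

```bash
python3 - <<'E'
from h import *
f=env.grab_frame("scene");g=env.grab_frame("side");print(env.observe()["contact_force"])
V=np.vstack([cloud(f).reshape(-1,3),cloud(g).reshape(-1,3)])
ax=np.array([-.0737,.9973]);x=np.array([.9973,.0737]);o=np.array([.538,-.203])
r=(V[:,:2]-o)@np.c_[x,ax]
m=(V[:,2]>.05)&(V[:,2]<.095)&(abs(abs(r[:,0])-.04)<.015)&(r[:,1]>.26)&(r[:,1]<.38)
print(np.percentile(r[m,1],[5,50,95]))
m=(abs(V[:,2]-.067)<.004)&(r[:,0]>.015)&(r[:,0]<.07)&(r[:,1]>.06)&(r[:,1]<.13)
P=r[m];print(len(P),P.min(0),P.max(0),cv2.fitLine(P.astype(np.float32),cv2.DIST_HUBER,0,.01,.01).ravel())
cv2.imwrite("pics/p4.png",cv2.resize(f["color"][130:290,110:360],None,fx=3.2,fy=3.2,interpolation=cv2.INTER_CUBIC))
E
```

```text
[ 0.22624276 -0.0908835   0.23410025]
[0.3683365  0.37009061 0.37271603]
240 [0.02698819 0.06017783] [0.04306069 0.1296953 ] [0.02803359 0.99960697 0.03545587 0.09172185]
```

View pics/p4.png

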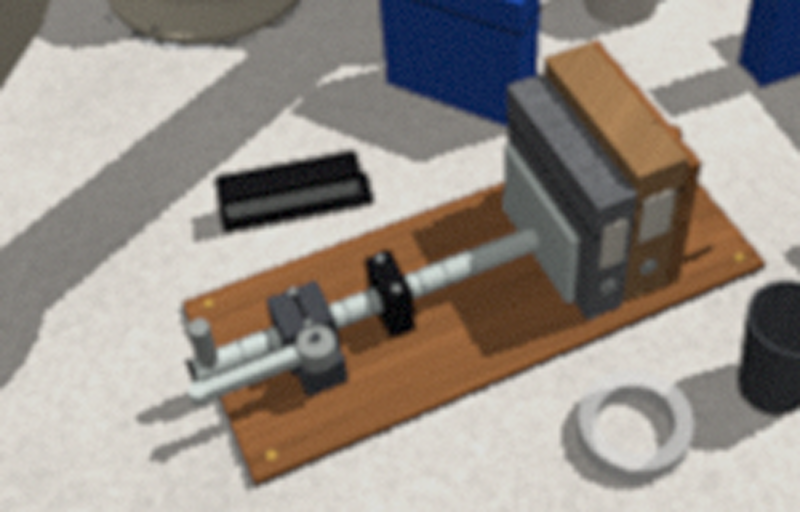

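The lever lies parallel to the rod, from (315,345) to (195,388) in the crop, within 1.6°. The row is closed, the plate hasn't moved, and the robot is clear, so I'm handing in.

```bash
python3 -c "
from workcell import env
print(env.close_job())"
```

```text
the job is handed in; nothing more can be done
None
```

The row of two files is closed against the end wall and was pressed at about 17.6 N; the lever is clamped home, both files are standing, and the job is handed in at about 25 s (no verdict was returned).

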